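Snap the missing cap onto the open sauce bottle

ROBOT

A 7-joint arm with a two-finger parallel gripper is mounted at the origin on a cart in front of the work surface, level with it; the furniture and walls round the work are solid. World frame = base frame: x ahead of the robot, y to its left, z up, the work surface at z = 0. Lengths are in m, angles in rad, forces in N, time in s.
With the tool pointing down it reaches from about 0.425 to 0.875 m from the base axis. Payload 4.7 kg.
Tool frame: the origin (TCP) lies at the very end of the fingers, on their centre line; the grasp point (between the pads) lies 19 mm behind it; z points along the fingers, y is the line along which they close (so a half turn about z gives the same grasp; the last joint's range is limited). The gripper opens to 87 mm and grips with 3 to 60 N. Pads are 19 mm wide; open, the fingers measure 117 mm over their backs; the gripper's body (75 mm by 190 mm) begins 51 mm behind the grasp point.
Start: joints at [1.181, 0.321, -0.07, 1.45, 0.023, 1.371, -0.057], TCP at [0.255, -0.598, 0.223] pointing down, gripper open.
Joint ranges: [-2.86, 2.86], [-0.3, 2.09], [-1.38, 1.24], [0.06, 2.45], [-1.56, 4.7], [0.09, 2.05], [-2.69, 2.69]. Speed limits (rad/s): [2.57, 2.57, 3.14, 3.14, 3.14, 3.14, 3.14].

INTERFACE

Orientations are given as a rotation vector (axis times angle).
In Python, from bench import ctrl gives the robot as it stands.
- The arm moves only by the tool jog_arm, never from a script. Its argument "commands" is a list of rows, each a list of 7 numbers: the opening, from 0 (shut) to 1 (fully open), then the shift along the world's x, y, z scaled (see below), then the turn, a rotation vector about the world's x, y, z scaled (see below). A call has exactly 5 rows; each row is the pose to reach, as a shift and turn from the pose commanded when the call began; what a row does not reach only later rows make up. The controller multiplies each number of a shift by 0.5 m and each number of a turn by 30 degrees. A row lasts 1/12 s, in which the tool goes at most 41.7 mm and 7.16 degrees, less where a joint would pass 70% of its speed; a pose out of reach is approached as far as the arm can. A call with a number of a shift or a turn outside -1 to 1 is refused whole. A call with a gripper value outside its range is refused whole. The fingers move at their own pace and stop on an object; "grip_force" is the grip in N (left out, the last holds). Time passes only in rows, so rows that repeat a pose let the fingers close, or fill a call up. It gives the time, the measured TCP pose, the force, the opening and the grip force at its end, in the units of the state.
- ctrl.get_state(): the state, without advancing time (a new reading comes with each control period).
- ctrl.get_image(name): name is "scene" or "top"; returns a dict with "frame" (400x640x3 uint8, red, green, blue), "vfov" (degrees; the focal length in pixels is half the picture's height over the tangent of half this angle, whatever the lens; pixels are square), "cx", "cy" (the principal point, pixels), "camera_from_world" (4x4, takes a point from world to camera coordinates). Camera axes: x right, y down, z forward; pixel columns grow to the right and rows downward; lengths in m; the calibration is good to about 2 mm. A picture is of the moment at which its call begins. There is no depth.
- ctrl.close_job(): hands the job in; it is judged then, once.
The state is a dict: "time": time; "joint_positions": joint angles; "qd": joint speeds; "joint_torque": joint torques, N m; "position": TCP position; "tool_rot": TCP orientation; "ft_force": force on the tool from outside, world axes, zero at the start; "torque": the same for the moment, N m; "grip_width": opening from 0.0 (shut) to 1.0 (fully open); "grip_force": force on a finger pad.
Only numpy, scipy, OpenCV 4.12 (cv2) and the standard library are available. Lean on these libraries where they do the work, as an engineer would, in place of code of your own. Each camera call takes 0.05 s, during which the arm holds its last target. There are 200 camera calls.

TASK

One of the three squeeze bottles in the wire caddy has lost its cap. Take the one narrow cap out of the pocket tray (leave the two wide ones in their pockets and everything else where it stands), set it over the bare spout and press straight down: past the click, where the resistance drops, until it sits fully down on the bottle's collar. Finish holding: with the cap still gripped between the fingers and still firmly pressed down, not let go.

Things in the scene. Friction and masses are not known exactly. Their poses are not given: they have to be found in the camera images.
- narrow_cap: the cap to fit: grey plastic, round, 25 mm in diameter and 38 mm tall, fine grip lines, domed solid top, weight about 18 g. It stands mouth down, upright, in one of the four pockets of the tray and sticks out 28 mm above the tray. Origin: centre of its mouth (lower rim); z points up to the dome. Inside, a rib of 15 mm inner diameter at the mouth (lowest 3 mm), above it a 20 mm bore up to 20 mm above the mouth.
- cap_mid (a point): point on the narrow cap's axis, halfway up (19 mm above its mouth)
- open_bottle: the squeeze bottle without a cap, 54 mm in diameter, standing firmly fixed in one of the three places (86 mm apart, in a row) of the steel wire caddy. Origin: centre of its underside, 8 mm above the worktop; z up. Its collar's flat top is 105 mm above the origin.
- spout_seat (a point): centre of the flat collar top on which the cap's mouth comes to rest; the spout rises from here, axis vertical
- spout_tip (a point): tip of the bare spout, 17.5 mm above the seat. The spout is 7 mm thick at the tip, widens over 6.5 mm to 13 mm, and carries a springy split snap bead 18 mm across, 4 to 10 mm above the seat. Coming down, the cap's rib meets the bead when its mouth is about 9 mm above the seat; the force climbs to roughly 8 to 12 N, drops sharply at about 5.5 mm, over the last 3 mm the bead draws the cap down, and then it stands hard on the seat and is retained.
- capped_bottle: neighbour bottle that already has a narrow cap (fixed in the caddy), origin centre of underside, 143 mm tall
- wide_bottle: neighbour bottle that already has a wide cap (fixed in the caddy), origin centre of underside, 135 mm tall
- caddy: steel wire caddy, 88 x 280 x 48 mm, fixed; origin: centre of its underside, its long side and the row of bottles run along its y axis. Above the back of the worktop hang wall cabinets: their underside is 650 mm above the worktop and their front stands at x = 0.62 m, so keep the wrist low when carrying the cap
- cap_tray: white plastic pocket tray, 140 x 140 mm, 16 mm high with a rounded rim 18 mm high, fixed; origin: centre of its underside. Four round pockets of 38 mm diameter, 10 mm deep (floor 6 mm above the worktop), at x = +-33 mm, y = +-33 mm; one is empty
- wide_cap_1: wide grey cap, 34 mm in diameter and 30 mm tall, mouth down in a pocket; origin: centre of its mouth. Too wide for the open bottle; leave it
- wide_cap_2: another wide cap like it; leave it
- jam_jar: jam jar, 62 mm in diameter, 86 mm tall, bystander; origin: centre of underside
- tumbler: drinking glass, 80 mm in diameter, 91 mm tall, bystander; origin: centre of underside
- spice_jar: spice jar, 46 mm in diameter, 106 mm tall, bystander; origin: centre of underside
Not all that is in view belongs to the job. Leave any pink or yellow look-alike of the narrow_cap alone.

How it is judged:
On the way, in this order (a step that is already met when the one before it is completed fails the run):
1. the narrow cap is lifted out of its pocket in the fingers, at least 40 mm above the pocket floor (z of narrow_cap in the frame of cap_tray above 0.046 m and contact force between the fingers and narrow_cap above 1 N and contact force between narrow_cap and cap_tray below 0.05 N), for 0.1 s.
2. the cap has clicked over the bead: mouth within 2 mm of the collar, centred and straight (z of narrow_cap in the frame of spout_seat below 0.002 m and horizontal distance between narrow_cap and spout_seat below 0.0025 m and angle between the z axis of narrow_cap and the z axis of spout_seat, either way round below 0.12 rad), for 0.2 s.
At the end, for the whole second after the job is handed in: the narrow cap sits on the open bottle's spout, clicked past the bead: mouth within 2 mm of the collar, within 2.5 mm of the spout's axis and upright within 7 degrees, at rest, gripped between the fingers and pressed onto the bottle with more than 3 N through the last second (z of narrow_cap in the frame of spout_seat between -0.003 and 0.002 m and horizontal distance between narrow_cap and spout_seat below 0.0025 m and angle between narrow_cap's own z axis and vertical below 0.12 rad and contact force between narrow_cap and open_bottle above 3 N and contact force between the fingers and narrow_cap above 3 N and distance between the grasp point and cap_mid below 0.032 m and linear speed of narrow_cap below 0.02 m/s); the arm keeps its last pose, push and grip.
It fails at once if a wide cap is taken out of its pocket (distance of any of wide_cap_1, wide_cap_2 from where it was at the start of the episode above 0.02 m).
It fails at once if the jam jar, the glass or the spice jar is pushed away or knocked over (distance of any of jam_jar, tumbler, spice_jar from where it was at the start of the episode above 0.03 m or angle between any of jam_jar, tumbler, spice_jar's own z axis and vertical above 0.5 rad).
It also fails if it takes over 48 s, if anything falls off the work surface, if the arm or the gripper's body presses on something with over 40 N, if the wrist force passes 120 N, or if a joint passes its speed limit or range.

## Working session

There is one attempt and no reset: what is moved stays moved. The work goes in short steps, Python scripts to look and compute and a tool call to move; the robot and the scene stay as the last step left them, time stands still between calls to the robot, and variables do not carry over. Pictures are saved under pics/ and viewed, at most 10 in all, crops included, and the job is handed in when it is done.

Besides the shell and the picture viewer there is one more tool, called after "Call:" in YAML: its name, and indented under it one key for each argument. jog_arm: Moves the arm, as the interface text tells. Shifts and turns lie within -1 to 1; 1 stands for 0.5 m of shift or 30 degrees of turn. Its arguments: {"type":"object","properties":{"commands":{"type":"array","items":{"type":"array","items":{"type":"number","minimum":-1,"maximum":1}}},"grip_force":{"type":"number"}},"required":["commands"]}

```bash
mkdir -p pics
cat > h.py <<'E'
import sys; sys.path.insert(0,'.')
import numpy as np, cv2
from bench import ctrl
def grab(n):
    d=ctrl.get_image(n); return d
def K(d):
    h=d['frame'].shape[0]; f=h/2/np.tan(np.radians(d['vfov'])/2)
    return f
def ray(d,u,v,z):
    f=K(d); T=np.array(d['camera_from_world']); R,t=T[:3,:3],T[:3,3]
    c=-R.T@t; r=R.T@np.array([(u-d['cx'])/f,(v-d['cy'])/f,1]); return c+r*(z-c[2])/r[2]
def proj(d,p):
    f=K(d); T=np.array(d['camera_from_world']); q=T[:3,:3]@np.array(p)+T[:3,3]
    return [f*q[0]/q[2]+d['cx'],f*q[1]/q[2]+d['cy']]
def save(d,name,crop=None,s=1):
    im=d['frame'][:,:,::-1]
    if crop: u0,v0,u1,v1=crop; im=im[v0:v1,u0:u1]
    cv2.imwrite('pics/'+name,cv2.resize(im,None,fx=s,fy=s,interpolation=cv2.INTER_CUBIC))
E
python3 - <<'E'
from h import *
for n in('scene','top'):
    d=grab(n); save(d,n+'0.png'); T=np.array(d['camera_from_world']); print(n,d['vfov'],d['cx'],d['cy'],(-T[:3,:3].T@T[:3,3]).round(3),T[:3,:3].round(2).tolist())
s=ctrl.get_state(); print(s['time'],s['position'],s['tool_rot'],s['ft_force'],s['grip_width'])
E
```

```text
scene 51.055883408033175 325.56076812097365 198.4919522661156 [-0.313  0.272  0.547] [[-0.33, -0.94, 0.0], [-0.4, 0.14, -0.91], [0.86, -0.3, -0.42]]
top 55.93225996631585 324.5351062792306 201.60357174270214 [ 0.378 -0.061  1.349] [[-0.02, -1.0, -0.0], [-0.99, 0.02, -0.17], [0.17, -0.0, -0.99]]
0.1 [ 0.25514537 -0.59729808  0.22156481] [-3.07616164e+00 -6.29740320e-01  7.41123597e-04] [0.15855963 0.71147466 0.78632765] 1.0007601446732348
```

View pics/scene0.png

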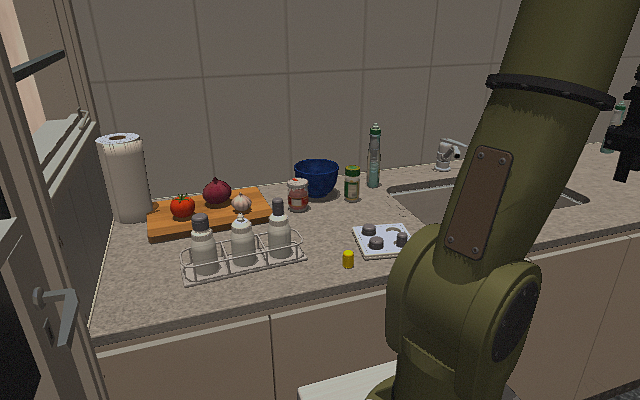

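View pics/top0.png

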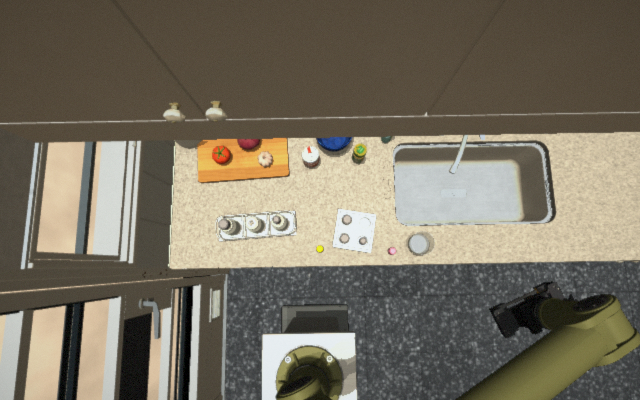

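Scene view: the bottles stand at (203,225) with a wide cap, (241,222) bare, and (278,210) with a narrow cap. 
Candidates for the narrow cap:
- grey cap at top (363,240), scene (402,239): smaller and taller
- wide caps at top (347,220) and (344,238)
- yellow look-alike at top (320,249)
- pink look-alike at top (392,251)
- the neighbour bottle's own cap at top (278,219)

I choose top (363,240) and will check it in a crop.

Run:
```python
from h import *
d=grab('top'); e=grab('scene')
a=cv2.resize(d['frame'][195:265,205:405],None,fx=4,fy=4,interpolation=cv2.INTER_CUBIC)
b=cv2.resize(e['frame'][195:265,215:415],None,fx=4,fy=4,interpolation=cv2.INTER_CUBIC)
cv2.imwrite('pics/crop1.png',np.vstack([a,b])[:,:,::-1])
print('cap',ray(d,363,240,.044),'spout',ray(d,256,222,.13))
```

```text
cap [ 0.46396329 -0.19318541  0.044     ] spout [0.52305958 0.16156956 0.13      ]
```

View pics/crop1.png

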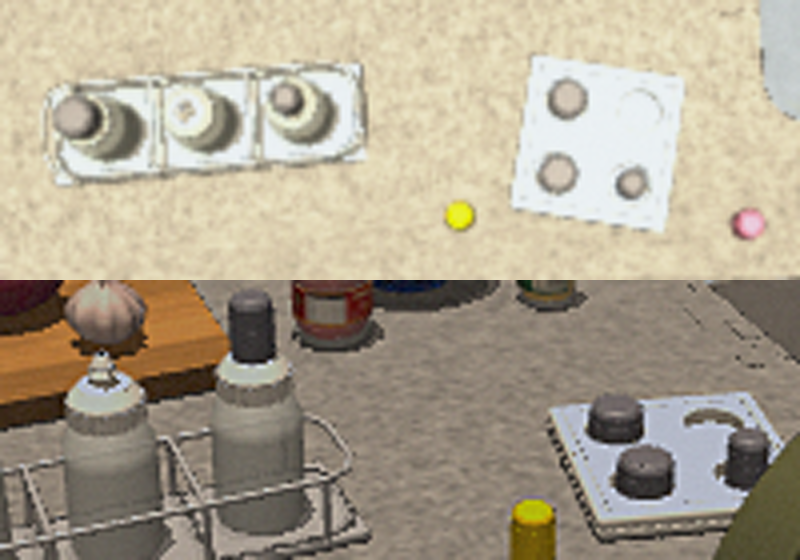

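The crop confirms it: the narrow cap in the tray is at crop (631,184), which is top (362.5,240.8). It is slimmer and taller than the two wide ones, and the bare spout tip shows at top (251,223) and scene (240,213). Next I refine this from the blob centroids, using the midpoint of the two neighbour caps as a check on the spout.

```bash
cat >> h.py <<'E'
from scipy.optimize import least_squares
def blob(d,u,v,r,hi):
    g=cv2.cvtColor(d['frame'],cv2.COLOR_RGB2GRAY); u0,v0=int(u)-r,int(v)-r
    m=(g[v0:v0+2*r+1,u0:u0+2*r+1]<hi).astype(np.uint8)
    n,l,s,c=cv2.connectedComponentsWithStats(m,connectivity=4)
    k=l[r,r]; return c[k]+[u0,v0],s[k]
def cyl(d,x,y,z0,z1,rad):
    a=np.linspace(0,2*np.pi,60); P=np.array([proj(d,(x+rad*np.cos(t),y+rad*np.sin(t),z)) for z in(z0,z1) for t in a],np.float32)
    h=cv2.convexHull(P); M=cv2.moments(h); return np.array([M['m10'],M['m01']])/M['m00'],M['m00']
def fit(d,c,z0,z1,rad):
    x0=ray(d,*c,(z0+z1)/2)[:2]
    r=least_squares(lambda p:cyl(d,*p,z0,z1,rad)[0]-c,x0).x; return r,cyl(d,*r,z0,z1,rad)[1]
E
python3 - <<'E'
from h import *
e=grab('scene'); d=grab('top')
np.set_printoptions(precision=4,suppress=True)
g=cv2.cvtColor(e['frame'],cv2.COLOR_RGB2GRAY); print(g[228:252,394:414])
for nm,u,v,z0,z1,R in(('cap',402,240,.016,.044,.0125),('wide',200,222,.113,.143,.017),('capped',278,207,.113,.151,.0125)):
  for hi in(85,100):
    c,s=blob(e,u,v,12,hi); r,a=fit(e,c,z0,z1,R); print('scene',nm,hi,c,s,r,a)
gt=cv2.cvtColor(d['frame'],cv2.COLOR_RGB2GRAY); print(gt[234:248,355:371]); print(gt[216:230,245:260])
sp=[]
for nm,u,v,z in(('cap',362.4,240.6,.040),('wide',224,224,.14),('capped',276.5,219,.148),('tip',251,222.6,.1305)): print('top',nm,ray(d,u,v,z))
print('tip scene',ray(e,240.2,213.3,.1305))
E
```

```text
[[ 95  93  87 112 171 194 191 188 113 183 187 197 129 129 128 123 129 137
  127 116]
 [ 95  98  91  94  86 130 193 191 191 185 186 192 162 124 124 125 120 127
  123 119]
 [ 80  80  87  88  90  66 115 193 191 191 187 190 194 144 126 129 137 140
  136 136]
 [198 198 203 174  86  76  87 197 199 201 125 188 195 196 140 145 146 141
  141 150]
 [186 189 192 200 213 116  94 100  95 119 109 154 192 196 162 139 134 131
  134 136]
 [186 183 194 154  91  99 106 105 102 104 102  94 109 193 192 162 137 134
  138 140]
 [186 189 197  88  89 101 100 105 102 103 106 102  90 195 195 195 106 147
  145  85]
 [185 188 203  86  75 106 125 138 153 132 111 106  81 109 191 195 184 145
   93  89]
 [185 192 163  32  60  78  76  88 104  94  94  82  69 107 192 126 205 107
   89  89]
 [188 194 168  44  34  46  60  80  92  83  80  61  34 131 164 202 117  79
   88  94]
 [187 193 167  49  58  48  48  52  49  48  50  45  36 108 208 164  82  85
   91  89]
 [190 197 172  47  40  49  47  69  53  53  55  45  34 171 158  79  85  89
   91  89]
 [195 202  92  40  47  47  54  53  54  52  51  48  34 182 111  86  90  91
   87 
[... 2770 characters left out ...]
74 228 239 236 232 225 136 141]
 [198 232 238 228 221 180 195 198 206 236 237 233 228 135 144]
 [196 233 237 222 222 205 194 171 198 235 237 233 227 149 149]
 [181 230 237 235 228 211 189 220 231 237 237 233 226 142 148]
 [181 229 229 237 235 207 208 233 238 237 236 231 213 140 148]
 [170 214 230 232 237 234 234 239 238 237 233 224 147 137 151]
 [166 210 217 231 234 237 231 236 236 233 222 163 131 148 146]
 [168 224 220 203 230 233 232 232 228 202 146 132 150 149 140]
 [160 190 229 207 189 179 178 151 167 150 144 155 151 139 107]]
top cap [ 0.4622 -0.1914  0.04  ]
top wide [0.5173 0.2629 0.14  ]
top capped [0.5294 0.0926 0.148 ]
top tip [0.5213 0.1777 0.1305]
tip scene [0.5236 0.1782 0.1305]
```

Call:
jog_arm:
  commands:
    - [0.7,0.028,0.054,0,0,0,0.127]
    - [0.7,0.055,0.109,0,0,0,0.253]
    - [0.7,0.083,0.163,0,0,0,0.38]
    - [0.7,0.11,0.217,0,0,0,0.507]
    - [0.7,0.138,0.271,0,0,0,0.633]
  grip_force: 15

```text
time: 0.72
position: [0.3248, -0.4609, 0.2226]
tool_rot: [2.93, 1.133, -0.0]
ft_force: [1.1, 0.2, -0.0]
grip_width: 0.735
grip_force: 0.0
```

Call:
jog_arm:
  commands:
    - [0.7,0.028,0.054,0,0,0,0.127]
    - [0.7,0.055,0.109,0,0,0,0.253]
    - [0.7,0.083,0.163,0,0,0,0.38]
    - [0.7,0.11,0.217,0,0,0,0.507]
    - [0.7,0.138,0.271,0,0,0,0.633]

```text
time: 1.13
position: [0.3937, -0.3254, 0.2227]
tool_rot: [2.702, 1.601, -0.0]
ft_force: [1.2, 0.0, -0.7]
grip_width: 0.701
grip_force: 0.0
```

Call:
jog_arm:
  commands:
    - [0.7,0.028,0.054,-0.04,0,0,0.127]
    - [0.7,0.055,0.109,-0.08,0,0,0.253]
    - [0.7,0.083,0.163,-0.12,0,0,0.38]
    - [0.7,0.11,0.217,-0.16,0,0,0.507]
    - [0.7,0.138,0.271,-0.2,0,0,0.633]

```text
time: 1.55
position: [0.4628, -0.19, 0.122]
tool_rot: [2.401, 2.024, 0.0]
ft_force: [0.3, -1.3, -0.0]
grip_width: 0.698
grip_force: 0.0
```

Call:
jog_arm:
  commands:
    - [0.7,0,0,0,0,0,0]
    - [0.7,0,0,0,0,0,0]
    - [0.7,0,0,0,0,0,0]
    - [0.7,0,0,0,0,0,0]
    - [0.7,0,0,0,0,0,0]

```text
time: 1.97
position: [0.4624, -0.1929, 0.1234]
tool_rot: [2.406, 2.017, 0.0]
ft_force: [-0.5, 0.5, 0.5]
grip_width: 0.7
grip_force: 0.0
```

Run:
```python
from h import *
from scipy.spatial.transform import Rotation as Ro
d=grab('top'); e=grab('scene'); s=ctrl.get_state()
print(s['time'],s['position'],Ro.from_rotvec(s['tool_rot']).as_matrix().round(3).tolist(),s['ft_force'],s['joint_positions'],s['grip_width'])
a=cv2.resize(d['frame'][195:265,295:425],None,fx=4,fy=4,interpolation=cv2.INTER_CUBIC)
b=cv2.resize(e['frame'][175:275,330:460],None,fx=4,fy=3.0,interpolation=cv2.INTER_CUBIC)
cv2.imwrite('pics/c2.png',np.vstack([a,b])[:,:,::-1])
```

```text
2.0667 [ 0.46231375 -0.1924835   0.12317346] [[0.174, 0.985, 0.001], [0.985, -0.174, -0.001], [-0.001, 0.001, -1.0]] [-0.13687118 -0.34814127  0.9091939 ] [ 0.79486199  0.10547386 -0.47601598  1.92568892  0.05412567  1.12151925
  0.12276755] 0.6988306661060196
```

View pics/c2.png

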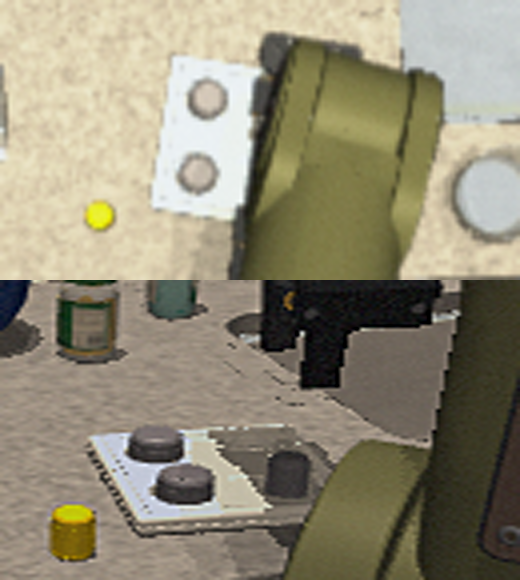

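The crop shows the whole narrow cap at scene (401.9,239.7), with the fingers hovering above it and the wide caps clear at crop left.

Run:
```python
from h import *
e=grab('scene')
g=cv2.cvtColor(e['frame'],cv2.COLOR_RGB2GRAY)
print(ray(e,401.6,239.5,.030))
print(g[228:250,394:414])
for x,y in((.462,-.1914),(.458,-.190)): print(cyl(e,x,y,.016,.044,.0125), proj(e,(x,y,.044)))
```

```text
[ 0.45669792 -0.19252241  0.03      ]
[[115 115 108 113 121  92  88  89  95 105 108 102 145 155 144 141 140 145
  136 131]
 [114 113 108 108  97  91  89  90 116 108 201 118  88  73  67 141 138 138
  137 125]
 [ 97 101 106 107  96  90 134  93  91 114 101 110 114  86  77  74 158 156
  148 151]
 [134 135  87 127 100  91  85  92  95  99 103 111 118 118  91  88  81 163
  156 162]
 [ 86  88  84  89  93  61  47  42  36  55  48  88 118 117  99  91  81  65
  149 145]
 [ 92  90  90 183  49  43  38  46  44  43  47  36  65 116 115  99  88  78
  153 149]
 [ 93  94  96  43  37  53  44  41  43  43  44  46  37 115 121 115  75  82
  160 138]
 [ 93  97  98  52  45  49  57  52  55  58  55  51  47  68 114 117 107  86
   79 171]
 [ 96  95  86  34  48  53  56  58  60  65  58  58  50  75 110 113 117  79
   84  82]
 [ 95  97  86  42  46  53  57  59  66  65  62  55  50  65 111 108 114 117
   64  73]
 [ 90  94  87  44  47  50  53  55  52  59  58  52  41  65  91 109 110 119
  124  69]
 [ 86  93  86  47  46  53  62  55  59  47  50  54  46 109 121 114 107 114
   94  96]
 [118 131  82  42  49  51  54  54  60  61 
[... 352 characters left out ...]
 99  82  77  70  95
  101 102]
 [ 83  88  50  42  49  54  54  56  58  55  51  47  65  96  81  80  80 103
  107 104]
 [207  88  74  56  48  50  52  54  55  57  48  47  58  94  89  78  89 111
  106 105]
 [197 213  93  93  86  84  65  60  60  63  61  72  79  93  95  72 102 109
  106 106]
 [191 201  85  80  92  95  99  97  98  99  98  96  96  94  73  83 111 108
  110 106]
 [188 197 208  90  68  77  72  73  86  85  84  87  89  99  73  89 115 110
  105 107]]
(array([400.14851539, 238.544724  ]), 146.31132918829098) [np.float64(400.57569616663307), np.float64(233.51621690680906)]
(array([400.42854281, 239.43033044]), 147.4925214056857) [np.float64(400.8588282040057), np.float64(234.38774669321032)]
```

Call:
jog_arm:
  commands:
    - [0.7,-0.002,-0.002,-0.04,0,0,0]
    - [0.7,-0.004,-0.002,-0.09,0,0,0]
    - [0.7,-0.004,-0.002,-0.14,0,0,0]
    - [0.7,-0.004,-0.002,-0.18,0,0,0]
    - [0.7,-0.004,-0.002,-0.202,0,0,0]

```text
time: 2.53
position: [0.4588, -0.1921, 0.0195]
tool_rot: [-2.404, -2.019, 0.002]
ft_force: [-0.3, -0.2, 1.1]
grip_width: 0.701
grip_force: 0.0
```

Call:
jog_arm:
  commands:
    - [0.5,0,0,0,0,0,0]
    - [0.4,0,0,0,0,0,0]
    - [0.3,0,0,0,0,0,0]
    - [0.25,0,0,0,0,0,0]
    - [0.2,0,0,0,0,0,0]
  grip_force: 20

```text
time: 2.95
position: [0.4614, -0.1927, 0.0229]
tool_rot: [2.403, 2.02, 0.001]
ft_force: [0.9, 0.4, 0.8]
grip_width: 0.406
grip_force: 0.0
```

Call:
jog_arm:
  commands:
    - [0,0,0,0,0,0,0]
    - [0,0,0,0,0,0,0]
    - [0,0,0,0,0,0,0]
    - [0,0,0,0,0,0,0]
    - [0,0,0,0,0,0,0]
  grip_force: 20

```text
time: 3.37
position: [0.4609, -0.1925, 0.0222]
tool_rot: [2.404, 2.021, 0.0]
ft_force: [-0.7, -0.0, 6.2]
grip_width: 0.28
grip_force: 20.0
```

Call:
jog_arm:
  commands:
    - [0,0,0,0.02,0,0,0]
    - [0,0,0,0.07,0,0,0]
    - [0,0,0,0.14,0,0,0]
    - [0,0,0,0.21,0,0,0]
    - [0,0,0,0.28,0,0,0]
  grip_force: 40

```text
time: 3.78
position: [0.4598, -0.1917, 0.1632]
tool_rot: [-2.404, -2.022, 0.0]
ft_force: [0.4, -0.3, 0.6]
grip_width: 0.267
grip_force: 40.0
```

Call:
jog_arm:
  commands:
    - [0,0,0,0.04,0,0,0]
    - [0,0,0,0.06,0,0,0]
    - [0,0,0,0.06,0,0,0]
    - [0,0,0,0.06,0,0,0]
    - [0,0,0,0.06,0,0,0]

```text
time: 4.2
position: [0.4591, -0.1918, 0.1896]
tool_rot: [-2.402, -2.02, 0.002]
ft_force: [-1.2, -0.8, -0.2]
grip_width: 0.273
grip_force: 40.0
```

Run:
```python
from h import *
e=grab('scene'); s=ctrl.get_state(); print(s['position'],s['grip_width'],s['grip_force'],s['ft_force'])
p=s['position']; u,v=map(int,proj(e,p)); print(u,v)
save(e,'c3.png',(u-50,v-60,u+50,v+40),6)
```

```text
[ 0.45912408 -0.19175851  0.18946773] 0.2712553727655779 39.999666712246835 [-0.53553331  0.80565376 -0.27987988]
406 178
```

View pics/c3.png

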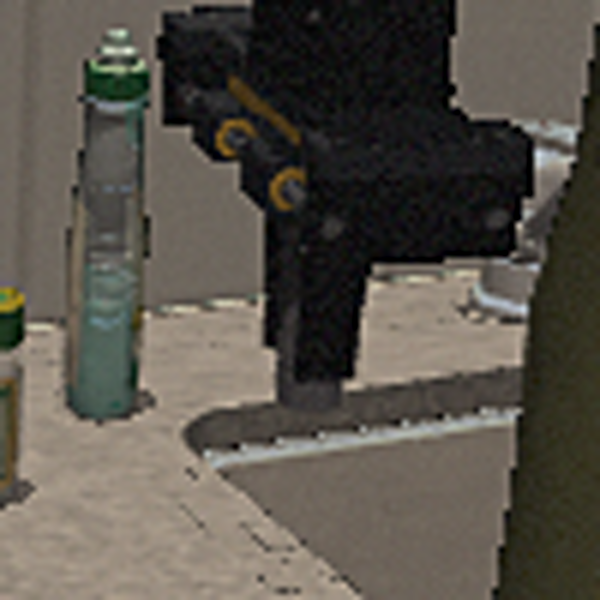

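The cap hangs upright between the fingers. Its mouth is at crop (310,400), about 16 mm below the fingertips and within 1 mm of the tool axis. I carry it over to the spout.

Call:
jog_arm:
  commands:
    - [0,0.013,0.06,0,0,0,0]
    - [0,0.025,0.135,0,0,0,0]
    - [0,0.038,0.21,0,0,0,0]
    - [0,0.05,0.29,0,0,0,0]
    - [0,0.063,0.37,0,0,0,0]

```text
time: 4.67
position: [0.4908, -0.0057, 0.19]
tool_rot: [-2.404, -2.019, 0.003]
ft_force: [0.8, -0.4, 0.2]
grip_width: 0.272
grip_force: 40.0
```

Call:
jog_arm:
  commands:
    - [0,0.013,0.08,0,0,0,0]
    - [0,0.025,0.16,0,0,0,0]
    - [0,0.038,0.24,0,0,0,0]
    - [0,0.05,0.31,0,0,0,0]
    - [0,0.063,0.371,0,0,0,0]

```text
time: 5.08
position: [0.5221, 0.1811, 0.1901]
tool_rot: [-2.401, -2.023, 0.003]
ft_force: [0.7, -0.3, 0.0]
grip_width: 0.272
grip_force: 40.0
```

Call:
jog_arm:
  commands:
    - [0,0,0,-0.02,0,0,0]
    - [0,0,0,-0.03,0,0,0]
    - [0,0,0,-0.04,0,0,0]
    - [0,0,0,-0.04,0,0,0]
    - [0,0,0,-0.04,0,0,0]

```text
time: 5.5
position: [0.5231, 0.1763, 0.1707]
tool_rot: [-2.407, -2.018, 0.003]
ft_force: [0.5, -0.5, 0.8]
grip_width: 0.271
grip_force: 40.0
```

Run:
```python
from h import *
e=grab('scene'); s=ctrl.get_state(); print(s['time'],s['position'],s['tool_rot'],s['grip_width'],s['ft_force'])
p=s['position']; print('tcp',proj(e,p),'mouth',proj(e,p-[0,0,.016]),'tip(model)',proj(e,(.523,.178,.1305)),'seat',proj(e,(.523,.178,.113)))
save(e,'c4.png',(200,160,290,240),8)
```

```text
5.55 [0.52350679 0.17661894 0.17134518] [ 2.40687612e+00  2.01842645e+00 -1.20182892e-03] 0.2677678733609158 [0.14573646 0.24465176 0.01801161]
tcp [np.float64(239.3701338206002), np.float64(196.31156931074636)] mouth [np.float64(239.99682624902502), np.float64(203.00881673230447)] tip(model) [np.float64(240.35592377036693), np.float64(213.40600151541187)] seat [np.float64(241.0210140504791), np.float64(220.4615480362519)]
```

View pics/c4.png

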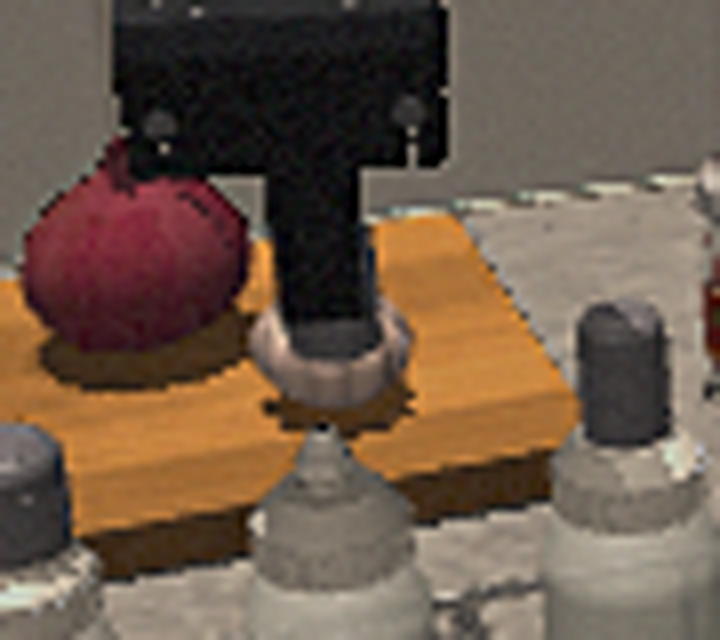

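The crop shows the cap mouth at (333,352), which is px (241.2,204). The spout tip is at (324,428), px (240.1,213.1), so the cap looks a few mm to the right (−y). I quantify that before lowering.

Run:
```python
from h import *
np.set_printoptions(precision=1,suppress=True,linewidth=200)
fs=[grab('scene') for _ in range(4)]; e=fs[0]
g=np.mean([cv2.cvtColor(f['frame'],cv2.COLOR_RGB2GRAY).astype(float) for f in fs],0)
s=ctrl.get_state(); p=np.array(s['position']); print(p)
print('cols 230-251'); 
for r in range(192,208): print(r,g[r,230:252].astype(int))
for r in range(211,222): print(r,g[r,230:252].astype(int))
print('near finger tip',proj(e,p+[-.02,.0035,0]),proj(e,p+[-.0125,.002,0]))
print('mouth',proj(e,p-[0,0,.016]),'px/m y',(np.array(proj(e,p+[0,.01,0]))-proj(e,p))*100,'x',(np.array(proj(e,p+[.01,0,0]))-proj(e,p))*100)
```

```text
[0.5 0.2 0.2]
cols 230-251
192 [ 18  88 160 117  22  13  17  20  21  15  17  18  17  14  27  42  83 147 143 140 143 138]
193 [ 13 124 163 129  25  11  11  16  15  17  16  15  21  12  22  42  71 136 126 124 125 126]
194 [  8 116 154 132  25  10  15  17  19  22  15  16  13  21  21  45  61 132 123 122 124 124]
195 [ 45 154 150 146  36   8  15  15  14  22  15  21  18  14  15  50  50 135 130 124 122 123]
196 [107 131 130 130  30  11  16  16  24  14  17  18  18  13  11  47  45 107 126 125 126 128]
197 [138 129 127 136  44  14  12  16  18  14  12  14  19  15  17  46  42 162 143 122 122 121]
198 [137 134 127 154  62  12  19  11  18  16  14  14  13  12  12  41  38 126 147 134 124 123]
199 [ 50  41 105 176  83   9   9  12  14  17  24  26  34  30  27  43  35 159 144 115 120 136]
200 [ 40  45 160 170 182  76  49  53  64  62  62  63  60  56  54  45  38 131 174 100  82 139]
201 [ 37 106 149 132 200  93  47  51  59  56  59  56  56  51  53  45  32 112 148 155  87  92]
202 [ 40 106 133 126 188 132  51  50  56  55  55  58  55  50  49  40  48 105 121 129 126  89]
203 [ 46  85 112 127 171 144  48  45  5
[... 1018 characters left out ...]
2 125  95  89 107 108 109 104 102  95  97 123 124 122 125 124 125 123]
218 [119 121 122 119 121 119 113 110 120 125 130 123 105 106  88  97 118 125 122 122 121 131]
219 [113 112 114 118 121 108  89 106 131 127 131 135 111  84  90  89  90  83 129 120  85  63]
220 [122 124 124 127 108  91  91  59  91 112 103  93 105  88  92  94  91  90  61  45  42  45]
221 [123 123 124  97  91  90  94  92  98 113 124 113  98  92  92  93  96  94  88  70  45  48]
near finger tip [np.float64(238.58855517364242), np.float64(199.9830395308916)] [np.float64(238.7651316291334), np.float64(198.4753223383427)]
mouth [np.float64(239.45118561716714), np.float64(202.7474082173821)] px/m y [-468.3   63. ] x [ -69.7 -180.2]
```

Call:
jog_arm:
  commands:
    - [0,0,0.004,-0.01,0,0,0]
    - [0,0,0.0076,-0.024,0,0,0]
    - [0,0,0.0076,-0.036,0,0,0]
    - [0,0,0.0076,-0.036,0,0,0]
    - [0,0,0.0076,-0.036,0,0,0]

```text
time: 6.17
position: [0.5229, 0.182, 0.1528]
tool_rot: [-2.404, -2.022, 0.002]
ft_force: [0.5, 0.8, -0.1]
grip_width: 0.274
grip_force: 40.0
```

Run:
```python
from h import *
np.set_printoptions(linewidth=200)
fs=[grab('scene') for _ in range(6)]; e=fs[0]
m=np.mean([f['frame'].astype(float) for f in fs],0); g=cv2.cvtColor(m.astype(np.uint8),cv2.COLOR_RGB2GRAY)
s=ctrl.get_state(); p=np.array(s['position']); print(p.tolist(),s['ft_force'])
for r in range(204,222): print(r,g[r,229:252].astype(int))
print('mouth',proj(e,p-[0,0,.016]))
cv2.imwrite('pics/c5.png',cv2.resize(m.astype(np.uint8)[185:235,210:280,::-1],None,fx=10,fy=10,interpolation=cv2.INTER_CUBIC))
```

```text
[0.5235718082470553, 0.18208857337014614, 0.15385285312757982] [-0.38958999  0.18889977 -0.53684072]
204 [ 46  43  72  61  15  14  17  23  17  18  19  15  16  14  37  42 112 151 124  60  89  70 117]
205 [ 58 153 119  56  13  15  16  13  17  20  17  16  15  13  28  46  85 124 101  55  81  54 147]
206 [151 148 156  91  16  12  11  15  16  13  13  15  16  12  32  43  74 100  80  50  67  99 155]
207 [142 144 146 119  23   5  10  12  19  19  19  21  24  28  37  42  71  92  79  49  56  86 158]
208 [138 138 143 154  83  43  55  53  55  63  62  57  60  55  52  43  69  86  64  54  52  57 133]
209 [137 140 150 159  99  53  57  54  58  61  58  57  58  53  50  47  54  74  53  56  55  48  50]
210 [149 149 151 117  47  45  53  53  53  58  58  56  54  53  51  44  46  56  56  58  54  62 164]
211 [144 141 142 133  45  41  50  53  56  56  57  56  54  54  49  46  56  57  58  55  51  43  57]
212 [135 140 143 146 142 119  51  49  55  54  56  61  55  49  55  59  55  53  50  57  72 135 126]
213 [140 141 141 141 146 138  48  41  44  57  47   0 103  50  47  43  40  37  31  50 124 123 122]
214 [145 144 146 147 149 150 153 137 134 109 147 157 120  59  34  52 131 134 134 133 130 126 125]
215 [141 136 131 126 122 119 119 119 109 111 126 130 120  98 100 135 132 126 123 121 119 118 117]
216 [117 114 113 114 113 117 119 124  91 115 125 128 117 108  48 122 121 118 119 119 121 121 123]
217 [115 113 117 117 120 121 125  96  92 106 110 112 105 101  95  97 124 124 124 124 124 125 122]
218 [119 120 121 120 120 119 117 113 110 121 125 130 122 106 105  88  98 118 124 123 122 120 134]
219 [116 115 113 115 118 120 109  90 106 131 127 133 134 110  82  92  91  89  81 129 119  88  60]
220 [119 123 122 125 127 107  90  92  59  91 111 103  94 106  87  93  92  93  90  62  48  42  43]
221 [124 123 122 124  98  92  91  94  93  99 113 124 113 100  92  91  92  95  93  86  69  47  46]
mouth [np.float64(238.15328285275547), np.float64(210.56975726728962)]
```

View pics/c5.png

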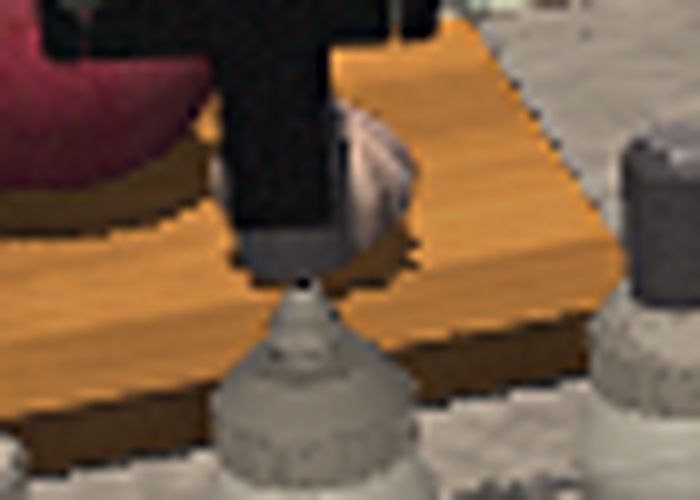

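The tip at crop (303,285) lies under the cap rim, which is centred at crop (288,270). The residual is about 1 mm, so I correct it and lower over the spout, watching the side forces.

Call:
jog_arm:
  commands:
    - [0,0,-0.002,-0.004,0,0,0]
    - [0,0,-0.002,-0.01,0,0,0]
    - [0,0,-0.002,-0.016,0,0,0]
    - [0,0,-0.002,-0.022,0,0,0]
    - [0,0,-0.002,-0.024,0,0,0]

```text
time: 6.88
position: [0.523, 0.1808, 0.1408]
tool_rot: [-2.404, -2.021, 0.001]
ft_force: [-0.5, -0.6, -0.1]
grip_width: 0.273
grip_force: 40.0
```

Call:
jog_arm:
  commands:
    - [0,0,0,-0.004,0,0,0]
    - [0,0,0,-0.006,0,0,0]
    - [0,0,0,-0.008,0,0,0]
    - [0,0,0,-0.008,0,0,0]
    - [0,0,0,-0.008,0,0,0]

```text
time: 7.3
position: [0.5232, 0.1814, 0.1376]
tool_rot: [-2.404, -2.022, -0.0]
ft_force: [-1.1, 0.3, -0.8]
grip_width: 0.272
grip_force: 40.0
```

The mouth is 8 mm below the tip with no force, so the cap is threaded over the spout. I press down in small steps.

Call:
jog_arm:
  commands:
    - [0,0,0,-0.001,0,0,0]
    - [0,0,0,-0.002,0,0,0]
    - [0,0,0,-0.003,0,0,0]
    - [0,0,0,-0.004,0,0,0]
    - [0,0,0,-0.004,0,0,0]
  grip_force: 55

```text
time: 7.72
position: [0.5234, 0.1815, 0.1361]
tool_rot: [2.404, 2.022, 0.001]
ft_force: [-2.5, 1.7, 4.8]
grip_width: 0.264
grip_force: 55.0
```

Call:
jog_arm:
  commands:
    - [0,0,0,-0.001,0,0,0]
    - [0,0,0,-0.002,0,0,0]
    - [0,0,0,-0.003,0,0,0]
    - [0,0,0,-0.004,0,0,0]
    - [0,0,0,-0.004,0,0,0]

```text
time: 8.13
position: [0.523, 0.1814, 0.1331]
tool_rot: [-2.404, -2.022, -0.0]
ft_force: [-1.4, 2.3, 0.6]
grip_width: 0.272
grip_force: 55.0
```

The force rose and then dropped, so the cap clicked. I continue down onto the collar with a small nudge along the side force.

Call:
jog_arm:
  commands:
    - [0,0,0,-0.002,0,0,0]
    - [0,-0.001,0.001,-0.004,0,0,0]
    - [0,-0.001,0.001,-0.006,0,0,0]
    - [0,-0.001,0.001,-0.007,0,0,0]
    - [0,-0.001,0.001,-0.007,0,0,0]

```text
time: 8.55
position: [0.5231, 0.1808, 0.1299]
tool_rot: [2.405, 2.02, -0.001]
ft_force: [-0.3, -0.3, -0.8]
grip_width: 0.268
grip_force: 55.0
```

Call:
jog_arm:
  commands:
    - [0,0,0,-0.001,0,0,0]
    - [0,0,0,-0.001,0,0,0]
    - [0,0,0,-0.002,0,0,0]
    - [0,0,0,-0.002,0,0,0]
    - [0,0,0,-0.002,0,0,0]

```text
time: 8.97
position: [0.5231, 0.1813, 0.1293]
tool_rot: [2.404, 2.021, 0.0]
ft_force: [-0.2, -1.3, 1.9]
grip_width: 0.268
grip_force: 55.0
```

Call:
jog_arm:
  commands:
    - [0,0,0,-0.001,0,0,0]
    - [0,0,0,-0.002,0,0,0]
    - [0,0,0,-0.003,0,0,0]
    - [0,0,0,-0.003,0,0,0]
    - [0,0,0,-0.003,0,0,0]

```text
time: 9.38
position: [0.5232, 0.1814, 0.1293]
tool_rot: [2.404, 2.02, -0.0]
ft_force: [-2.9, -1.6, 10.0]
grip_width: 0.268
grip_force: 55.0
```

Call:
jog_arm:
  commands:
    - [0,0,0,-0.001,0,0,0]
    - [0,0,0,-0.002,0,0,0]
    - [0,0,0,-0.002,0,0,0]
    - [0,0,0,-0.002,0,0,0]
    - [0,0,0,-0.002,0,0,0]

```text
time: 9.8
position: [0.5232, 0.1814, 0.1292]
tool_rot: [2.403, 2.02, -0.0]
ft_force: [-4.6, -2.1, 16.5]
grip_width: 0.268
grip_force: 55.0
```

There is a hard stop at TCP z 0.129, the predicted seat height, with 16.5 N. I take one look and check that the force is steady.

Call:
jog_arm:
  commands:
    - [0,0,0,0,0,0,0]
    - [0,0,0,0,0,0,0]
    - [0,0,0,0,0,0,0]
    - [0,0,0,0,0,0,0]
    - [0,0,0,0,0,0,0]

```text
time: 10.22
position: [0.5232, 0.1814, 0.1292]
tool_rot: [2.403, 2.02, -0.0]
ft_force: [-5.9, -2.7, 15.7]
grip_width: 0.269
grip_force: 55.0
```

Run:
```python
from h import *
e=grab('scene'); s=ctrl.get_state(); print(s['time'],s['position'],s['ft_force'],s['grip_force'])
save(e,'c6.png',(210,185,290,245),9)
```

```text
10.2667 [0.52320841 0.18137387 0.12918732] [-5.36603119 -3.32400116 16.29028582] 55.008846454238665
```

View pics/c6.png

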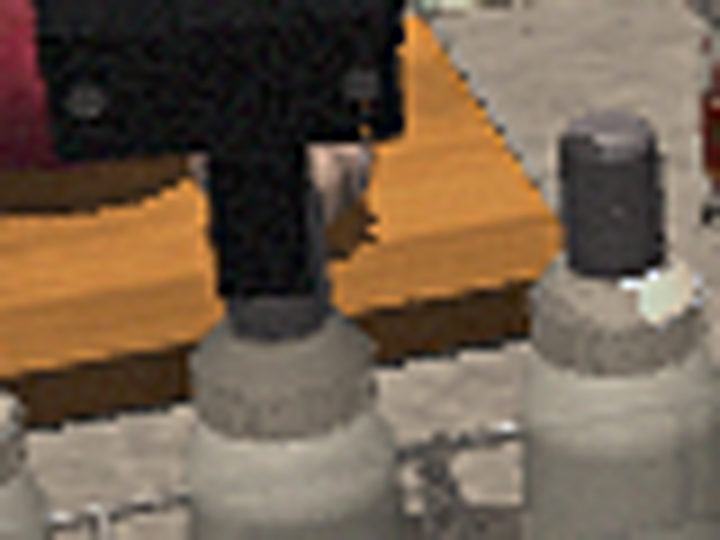

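The cap rim at crop (280,338) sits flush and centred on the collar, like the neighbour's. The 16 N push and 55 N grip are steady, so I hand in.

```bash
python3 -c "
from bench import ctrl
print(ctrl.close_job())"
```

```text
the job is handed in; nothing more can be done
None
```

I handed the job in with the narrow cap clicked past the bead and sitting on the open bottle's collar, still gripped at 55 N and pressed down with about 16 N; no verdict came back from the judge.

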